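# Re-hang the bead tray with the lifting fork

## Robot

A 7-joint arm with a two-finger parallel gripper is mounted at the origin on the work surface. World frame = base frame: x ahead of the robot, y to its left, z up, the work surface at z = 0. Lengths are in mm, angles in rad, forces in N, time in s.
With the tool pointing down it reaches from about 425 to 875 mm from the base axis. Payload 4.7 kg.
Tool frame: the origin (TCP) lies between the finger pads; the fingertips stand 17 mm ahead of it and the grasp point (between the pads) lies 2 mm behind it; z points along the fingers, y is the line along which they close (so a half turn about z gives the same grasp; the last joint's range is limited). The gripper opens to 85 mm and grips with 20 to 120 N. Pads are 22 mm wide; open, the fingers measure 114 mm over their backs; the gripper's body (76 mm by 85 mm) begins 54 mm behind the grasp point. The pads swing forward as they close: fully open they stand 13 mm farther back than shut.
Start: joints at [-1.106, 0.321, -0.07, 1.45, 0.023, 1.371, -0.057], TCP at [283.223, 585.071, 248.349] pointing down, gripper open.
Joint ranges: [-2.86, 2.86], [-0.3, 2.09], [-1.38, 1.24], [0.06, 2.45], [-1.56, 4.7], [0.09, 2.05], [-2.69, 2.69]. Speed limits (rad/s): [2.57, 2.57, 3.14, 3.14, 3.14, 3.14, 3.14].

## Interface

Orientations are given as a 3x3 rotation matrix whose columns are the frame's x, y, z axes.
In Python, from bench import ctrl gives the robot as it stands.
- The arm moves only by the tool step_arm, never from a script. Its argument "motion" is a list of rows, each a list of 4 numbers: the shift along the tool's x, y, z in cm, then the turn about the tool's z in rad. A call has 1 to 12 rows; each row is the pose to reach, as a shift and turn from the pose commanded when the call began, along the tool's axes at that moment; what a row does not reach only later rows make up. A row lasts 1/12 s, in which the tool goes at most 41.7 mm and 7.16 degrees, less where a joint would pass 70% of its speed; a pose out of reach is approached as far as the arm can. A call with a gripper value outside its range is refused whole. "claw" is the opening, from -1 (shut) to 1 (fully open), set as the call begins (left out, the last holds). The fingers move at their own pace and stop on an object; "force" is the grip in N (left out, the last holds). Time passes only in rows, so rows that repeat a pose let the fingers close. It gives the time, the measured TCP pose, the force, the opening and the grip force at its end, in the units of the state.
- ctrl.observe(): the state, without advancing time (a new reading comes with each control period).
- ctrl.capture(name): name is "scene" or "top" or "wrist"; returns the picture (420x560x3 uint8, red, green, blue); there is no depth.
- ctrl.calibration(name): a dict with "fov_y" (degrees; the focal length in pixels is half the picture's height over the tangent of half this angle, whatever the lens; pixels are square), "cx", "cy" (the principal point, pixels), "rvec" (rotation vector, rad) and "tvec" (3), from world to camera coordinates, as OpenCV has them. Camera axes: x right, y down, z forward; pixel columns grow to the right and rows downward; lengths in mm; the calibration is good to about 2 mm. The wrist camera is an equidistant fisheye: a pixel r from the principal point sees the ray r / f radians off the axis. A picture is of the moment at which its call begins: read the wrist's pose just before it. calibration takes no time and is no camera call; for the wrist camera it gives the pose at the moment of the call.
- ctrl.finish_job(): hands the job in; it is judged then, once.
The state is a dict: "time": time; "q": joint angles; "qd": joint speeds; "tau": joint torques, N m; "ee_pos": TCP position; "tcp_rot": TCP orientation; "wrist_force": force on the tool from outside, world axes, zero at the start; "torque": the same for the moment, N m; "gripper_width": finger opening in mm; "grasp_force": force on a finger pad.
Only numpy, scipy, OpenCV 4.12 (cv2) and the standard library are available. Lean on these libraries where they do the work, as an engineer would, in place of code of your own. Each camera call takes 0.05 s, during which the arm holds its last target. There are 200 camera calls.

## Task

Take the lifting fork out of its rest, hook the hanging bead tray by its bail off the steel stand with it, and hang it level and gently on the hook of the copper-coloured stand. Keep the tray level and in the air all the way: do not set it down, do not let it bump into the things around it and do not touch it with the gripper. Then put the fork back into its rest and leave everything else where it is.

Things in the scene. Friction and masses are not known exactly. Their poses are not given: they have to be found in the camera images.
- tray_bar (a point): centre of the level brass bar (round, 8 mm thick, straight for 104 mm) of the bead tray's bail. x across the tray, y along the bar, z up. The tray's underside is 105 mm and its rim 69 mm below this point; the bail's two legs slope from the bar's ends out to the tray's ends. It swings freely about the bar (period about 0.6 s), so short jerky moves tip it
- tray: copper tray of clear beads, 76 mm (x) by 150 mm (y) by 36 mm high, with its bail one rigid piece of 0.18 to 0.35 kg; origin under the centre of the tray, z up
- fork_grip (a point): centre of the blue grip block of the lifting fork (loose, 0.16 kg). The block is 36 mm (x) by 30 mm (y, the way to pinch it, from above) by 43 mm high. x: the way the prongs point, y: from prong to prong, z up. Under the block lies a steel plate, 48 (x) by 110 (y) by 8 mm, its top 23.5 mm below this point
- fork_seat (a point): point of the fork 86.5 mm straight below fork_grip: centre of a bar carried in its notches. The two 6 mm wire prongs (y = -30 and +30 mm) come down at x = -24 mm and bend forward into V notches with tips at x = +18 mm, tip tops 9 mm above and lowest point 12 mm below this point. To slip under a bar, go in along +x with this point at least 15 mm (better 24) below the bar's centre, then rise
- fork_home (a point): point fixed on the fork rest: where fork_grip is when the fork sits in it (as at the start), 108.5 mm above the table, same axes as the fork. The fork's plate then lies on the two uprights between small lips (5 mm play) and the prongs hang between the uprights
- fork_rest: wooden fork rest, fixed: two uprights 77 mm high, lips to 84 mm, 80 mm apart inside (along y), 84 mm deep (x), base 90 by 130 mm; origin on the table below fork_home
- steel_stand_seat (a point): hook of the steel stand, where the tray hangs at first: where the centre of a hung bar lies, 160 mm above the table; the bar then lies along y. The hook is two 6 mm wires, 28 mm wide over all, bent to V notches; it points to -x and its upturned tips end 21 mm out, 9 mm above this point. The fork's prongs straddle it, coming from its -x side
- copper_stand_seat (a point): hook of the copper-coloured stand, empty at the start, of the same shape and axes as the steel one; where the centre of the hung bar shall lie, 180 mm above the table
- steel_stand: the steel stand, fixed; origin on the table under its post, which stands 65 mm behind (+x of) the seat and is 203 mm high; wooden base 110 mm square, 12 mm high, its centre 30 mm in front of the post
- copper_stand: the copper-coloured stand, fixed; like the steel one, post 223 mm high
- spool_tower: tall stack of three wire spools on a spindle, 104 mm wide at the foot, 254 mm high, fixed; origin under its centre
- bead_bowl: white ceramic bowl of clear beads, 100 mm wide, 42 mm high, loose; origin under its centre
- pliers: wire cutters lying flat, about 150 mm long, 75 mm wide, 18 mm high, dark blue handles; loose; origin on the surface near the middle
- copper_spool: standing white spool of copper wire, 72 mm wide, 78 mm high, loose; origin under its centre
- brass_spool: standing white spool of brass wire, 72 mm wide, 50 mm high, loose; origin under its centre
- glass_jar: amber jar with a steel lid, 64 mm wide, 100 mm high, loose; origin under its centre
- crochet_hook: crochet hook lying flat, 170 mm long, 16 mm thick, dark red handle; loose
There are look-alikes about, which are no part of the job. Leave any purple or red look-alike of the fork_rest alone.

How it is judged:
By the outcome, as a careful person would: the job done as asked, in the order asked, and still so for the second after the job is handed in, with the robot touching nothing.
It also fails if it takes over 72 s, if anything falls off the work surface, if the arm or the gripper's body presses on something with over 40 N, if the wrist force passes 120 N, or if a joint passes its speed limit or range.

## Working session

There is one attempt and no reset: what is moved stays moved. The work goes in short steps, Python scripts to look and compute and a tool call to move; the robot and the scene stay as the last step left them, time stands still between calls to the robot, and variables do not carry over. Pictures are saved under pics/ and viewed, at most 10 in all, crops included, and the job is handed in when it is done.

Besides the shell and the picture viewer there is one more tool, called after ">>>" by a JSON object that holds its "name" and its "arguments", one argument or row to a line. step_arm: Moves the arm, as the interface text tells. Its arguments: {"type":"object","properties":{"motion":{"type":"array","items":{"type":"array","items":{"type":"number"}}},"claw":{"type":"number"},"force":{"type":"number"}},"required":["motion"]}

```bash
mkdir -p pics; ls
python3 - <<'E'
from bench import ctrl
import cv2,numpy as np
s=ctrl.observe();print(s['time'],s['ee_pos'],np.round(s['tcp_rot'],3).tolist(),s['gripper_width'])
for n in['scene','top','wrist']:
    im=ctrl.capture(n);cv2.imwrite(f'pics/{n}0.png',im[:,:,::-1]);print(n,ctrl.calibration(n))
E
```

```text
pics
0.0 [283.00671269 584.56173246 247.22798384] [[-0.9, 0.436, -0.001], [0.436, 0.9, -0.002], [-0.0, -0.002, -1.0]] 85.48744672159663
scene {'fov_y': 57.16807726265056, 'cx': 282.81179392392204, 'cy': 205.26565454491987, 'rvec': array([ 2.39201339,  1.08963617, -0.2972501 ]), 'tvec': array([-294.06869799, -237.55071275, 1525.19839612])}
top {'fov_y': 45.16734766027693, 'cx': 280.0896735633919, 'cy': 212.98746377401767, 'rvec': array([ 2.08658634, -2.15041144,  0.16165712]), 'tvec': array([  41.54345479,  496.93030125, 1426.58144829])}
wrist {'fov_y': 65.70646984690485, 'cx': 279.33456848490096, 'cy': 211.69649563754336, 'rvec': array([-2.42367598, -1.52036497, -0.239661  ]), 'tvec': array([-648.43459612,  -41.76476677,  381.5082122 ])}
```

View pics/scene0.png

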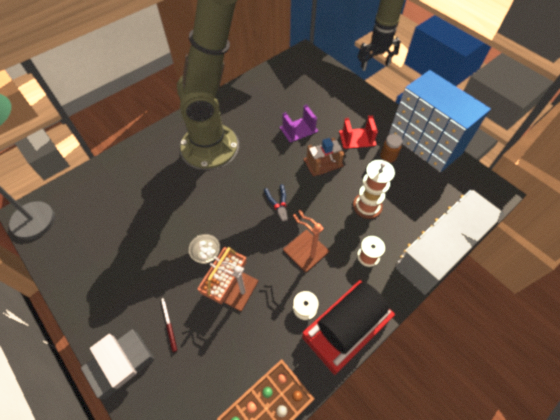

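View pics/top0.png

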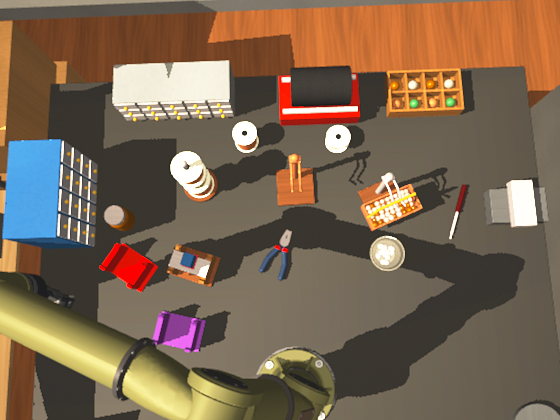

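The scene view shows the fork (blue grip) at (326,146), the copper stand hook at (310,222), and the steel stand with the tray at (225,277). In the top view they are at (188,259), (295,175) and (388,200). Next I'll enlarge both.

Run:
```python
import cv2,numpy as np
t=cv2.imread('pics/top0.png');s=cv2.imread('pics/scene0.png')
a=cv2.resize(t[140:240,270:430],None,fx=5,fy=5,interpolation=cv2.INTER_CUBIC)   # 800x500
cv2.imwrite('pics/tc.png',a)
b=cv2.resize(s[190:320,190:350],None,fx=4.5,fy=4.5,interpolation=cv2.INTER_CUBIC)
cv2.imwrite('pics/sc.png',b)
```

```text
(no output)
```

View pics/tc.png

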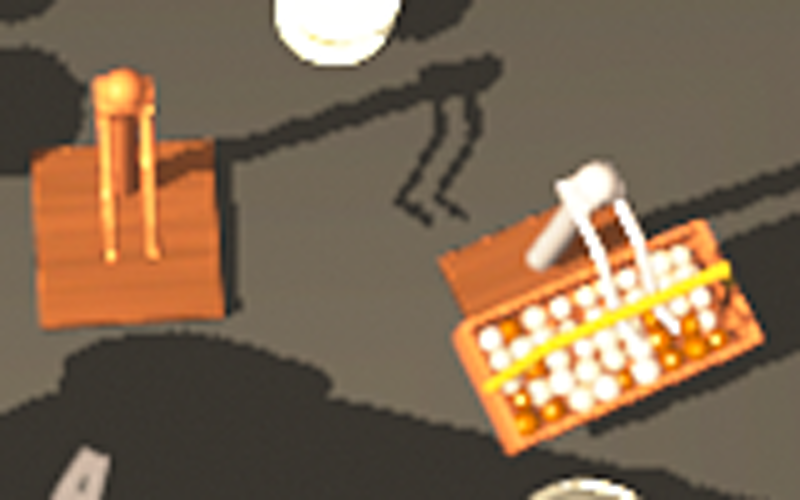

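View pics/sc.png

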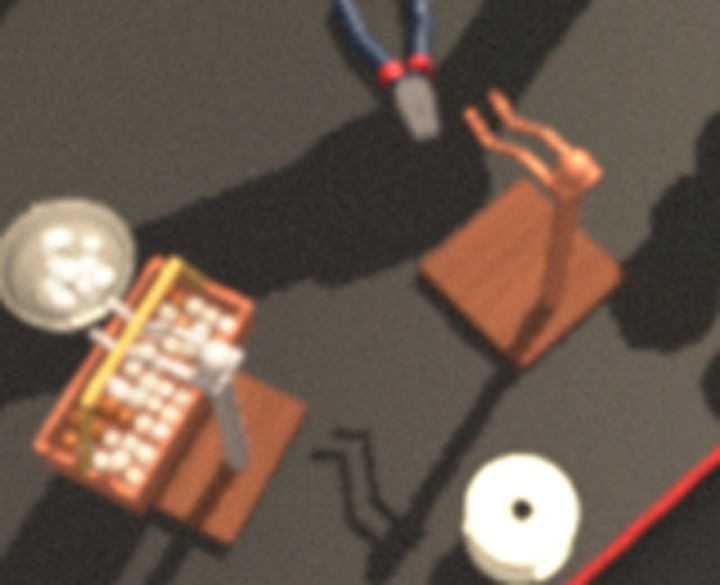

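The crops show clearly, in full-picture pixels:
- **Top view:** copper hook tips at (292,191.6) and (300.4,191.6), post top at (295,158). Tray bar runs from (379,209) to (416,194), post top at (389,177).
- **Scene view:** copper tips at (294.4,215.6) and (300.4,211), bar from (229,248.5) to (210,279).

Next I'll cast rays at the known heights.

```bash
cat > h.py <<'E'
import numpy as np,cv2,json,os
from bench import ctrl
def cal(n):
    c=ctrl.calibration(n);R=cv2.Rodrigues(np.array(c['rvec']))[0]
    return dict(R=R,t=np.array(c['tvec']),f=210/np.tan(np.radians(c['fov_y']/2)),cx=c['cx'],cy=c['cy'],fish=n=='wrist')
def ray(c,u,v):
    x,y=(u-c['cx'])/c['f'],(v-c['cy'])/c['f']
    if c['fish']:
        r=np.hypot(x,y);d=np.array([x*np.sin(r)/r,y*np.sin(r)/r,np.cos(r)])
    else: d=np.array([x,y,1])
    return -c['R'].T@c['t'],c['R'].T@d
def onz(c,u,v,z):
    o,d=ray(c,u,v);return o+d*(z-o[2])/d[2]
def proj(c,P):
    p=c['R']@np.array(P,float)+c['t']
    if c['fish']:
        r=np.hypot(p[0],p[1]);th=np.arctan2(r,p[2]);return c['cx']+c['f']*th*p[0]/r,c['cy']+c['f']*th*p[1]/r
    return c['cx']+c['f']*p[0]/p[2],c['cy']+c['f']*p[1]/p[2]
E
python3 - <<'E'
from h import *
T,S=cal('top'),cal('scene')
P=lambda u,v:(270+u/5,140+v/5)
Q=lambda u,v:(190+u/4.5,190+v/4.5)
r=lambda a:np.round(a,1).tolist()
for n,z,t,s in [('ctip1',189,(110,258),(470,115)),('ctip2',189,(152,258),(497,95)),('cpost',223,(124,90),(578,170)),
  ('barL',160,(545,345),(175,262)),('barR',160,(728,270),(92,402)),('stip?',169,(680,330),None),('spost',203,(600,185),(220,360))]:
    print(n,r(onz(T,*P(*t),z)), r(onz(S,*Q(*s),z)) if s else '')
for n,l in [('ccorn T',[(35,152),(212,140),(225,315),(42,327)])]: print(n,[r(onz(T,*P(*p),12)[:2]) for p in l])
print('ccorn S',[r(onz(S,*Q(*p),12)[:2]) for p in [(530,180),(622,275),(522,367),(420,270)]])
for n,c in(('top',T),('scene',S)):
    im=cv2.imread(f'pics/{n}0.png');h=cv2.cvtColor(im,cv2.COLOR_BGR2HSV)
    m=cv2.inRange(h,(100,100,40),(125,255,255));
    x0,y0=(160,235) if n=='top' else (312,132)
    w=m[y0:y0+45,x0:x0+50];ys,xs=np.nonzero(w);print(n,xs.mean()+x0,ys.mean()+y0,len(xs),xs.min()+x0,xs.max()+x0,ys.min()+y0,ys.max()+y0, r(onz(c,xs.mean()+x0,ys.mean()+y0,125)))
    cv2.imwrite(f'pics/f_{n}.png',cv2.resize(im[y0-5:y0+55,x0-10:x0+70],None,fx=5,fy=5,interpolation=cv2.INTER_CUBIC))
cv2.imwrite('pics/f.png',np.hstack([cv2.imread('pics/f_top.png'),cv2.imread('pics/f_scene.png')]))
E
```

```text
ctip1 [528.5, -9.5, 189.0] [536.9, -33.6, 189.0]
ctip2 [527.7, -31.7, 189.0] [537.3, -9.8, 189.0]
cpost [610.1, -19.5, 223.0] [624.2, -22.8, 223.0]
barL [479.6, -240.2, 160.0] [481.5, -238.8, 160.0]
barR [517.2, -340.3, 160.0] [523.8, -334.5, 160.0]
stip? [483.7, -310.3, 169.0] 
spost [555.8, -266.4, 203.0] [569.9, -265.5, 203.0]
ccorn T [[634.7, 32.9], [638.5, -74.2], [530.6, -77.7], [526.9, 31.6]]
ccorn S [[537.7, 34.4], [639.8, 31.8], [644.1, -72.7], [539.2, -77.9]]
top 187.7171052631579 259.45394736842104 152 181 195 252 266 [363.5, 279.6, 125.0]
scene 327.0927835051546 144.61855670103094 97 323 331 139 151 [371.7, 273.7, 125.0]
```

View pics/f.png

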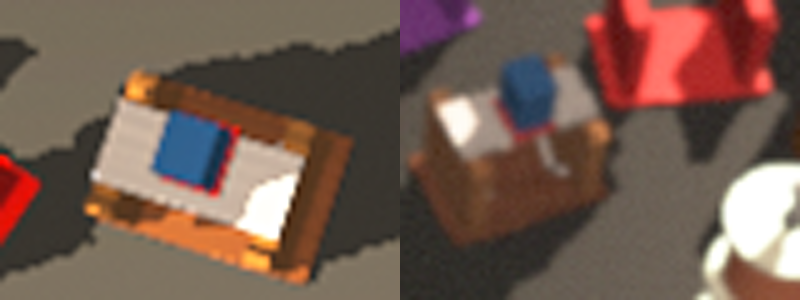

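The fork lies about 19° off, plate corners in the top crop at (125,95), (302,155), (272,238) and (92,180). A bent prong shows in the scene crop at (540,140) to (565,175). I'll project both facings to see which one fits.

Run:
```python
from h import *
T,S=cal('top'),cal('scene')
A=lambda u,v:(150+(u+.5)/5-.5,230+(v+.5)/5-.5)
cor=np.array([onz(T,*A(*p),85) for p in [(125,95),(302,155),(272,238),(92,180)]])
print(np.round(cor,1).tolist(),cor.mean(0))
e=cor[1]-cor[0]+cor[2]-cor[3];print('y-axis yaw',np.degrees(np.arctan2(e[0],-e[1])))
c0=np.array([*((cor.mean(0)+[[367,277,0]])[0,:2]/2),108.5])
for th in(-19,161):
    a=np.radians(th);X=np.array([np.cos(a),np.sin(a),0]);Y=np.array([-np.sin(a),np.cos(a),0])
    for y in(-30,30):
        print(th,y,[np.round((np.array(proj(S,c0+x*X+y*Y+[0,0,z]))-[302,127])*5).tolist() for x,z in[(-24,-28),(-24,-80),(0,-98),(18,-79)]])
print('cams',[(-c['R'].T@c['t']).round() for c in(T,S)])
```

```text
[[398.7, 325.1, 85.0], [362.0, 225.3, 85.0], [316.4, 242.2, 85.0], [351.5, 343.2, 85.0]] [357.14382851 283.93421522  85.        ]
y-axis yaw -19.697888905813905
-19 -30 [[66.0, 104.0], [60.0, 148.0], [72.0, 186.0], [84.0, 188.0]]
-19 30 [[139.0, 80.0], [132.0, 125.0], [143.0, 162.0], [156.0, 164.0]]
161 -30 [[168.0, 127.0], [159.0, 171.0], [143.0, 162.0], [135.0, 130.0]]
161 30 [[93.0, 151.0], [87.0, 195.0], [72.0, 186.0], [64.0, 153.0]]
cams [array([ 240.,   -4., 1492.]), array([ 937., -436., 1184.])]
```

The prong matches a fork yaw of about -19°, with the prongs pointing away from the robot. I'll move above the fork.

>>> {"name": "step_arm", "arguments": {
  "motion": [
    [-0.4,-0.5,0,0],
    [-1.6,-1.9,0,-0.01],
    [-3.2,-3.8,0,-0.02],
    [-5.3,-6.2,0,-0.03],
    [-7.7,-9.1,0,-0.04],
    [-10.2,-12,0,-0.055],
    [-12.6,-14.9,0,-0.07],
    [-15,-17.8,0,-0.08],
    [-17,-20.2,0,-0.09],
    [-18.7,-22.1,0,-0.1],
    [-19.9,-23.5,0,-0.11],
    [-20.3,-24,0,-0.11]
  ],
  "claw": 1
}}

```text
time: 1.15
ee_pos: [362.4, 277.0, 248.4]
tcp_rot: [[-0.941, 0.339, 0.0], [0.339, 0.941, -0.0], [-0.0, -0.0, -1.0]]
wrist_force: [0.6, 0.1, -0.5]
gripper_width: 85.3
grasp_force: 0.0
```

>>> {"name": "step_arm", "arguments": {
  "motion": [
    [0,0,0,0],
    [0,0,0,0]
  ]
}}

```text
time: 1.32
ee_pos: [361.0, 281.3, 248.4]
tcp_rot: [[-0.943, 0.334, 0.0], [0.334, 0.943, 0.001], [0.0, 0.001, -1.0]]
wrist_force: [-0.9, 1.0, -0.1]
gripper_width: 85.3
grasp_force: 0.0
```

Run:
```python
from h import *
s=ctrl.observe();c=cal('wrist');im=ctrl.capture('wrist')[:,:,::-1];cv2.imwrite('pics/w1.png',im)
print(s['time'],s['ee_pos'],np.round(s['tcp_rot'],3).tolist(),'cam',-c['R'].T@c['t'],c['R'].T[:,2])
np.save('w1.npy',np.array([c],dtype=object),allow_pickle=True)
print(proj(c,[361,280,130]))
```

```text
1.3167 [360.98310428 281.32573355 248.42723962] [[-0.943, 0.334, 0.0], [0.334, 0.943, 0.001], [0.0, 0.001, -1.0]] cam [285.91165496 307.54238128 374.43106853] [ 0.2937362  -0.10478709 -0.95012563]
(np.float64(278.4355104316483), np.float64(211.38888585328584))
```

View pics/w1.png

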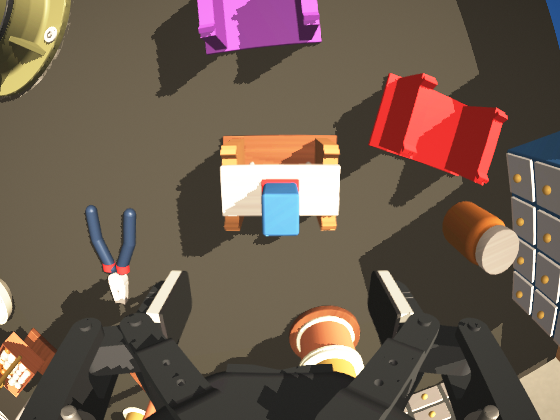

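The close wrist view shows the blue grip at about (281,210) with the plate and rest square in the picture, corners (221,166) to (340,216). The pink band at (280,183) is at the foot of the block. Now I'll measure the block.

Run:
```python
from h import *
c=np.load('w1.npy',allow_pickle=True)[0];im=cv2.imread('pics/w1.png');h=cv2.cvtColor(im,cv2.COLOR_BGR2HSV)
for v in range(180,240,6): print(v,h[v,280].tolist(),end=' ')
m=cv2.inRange(h,(95,90,60),(125,255,255))[170:245,250:312]
ys,xs=np.nonzero(m);print('\n',xs.min()+250,xs.max()+250,ys.min()+170,ys.max()+170)
for v in (190,200,210,220,230): 
    q=np.nonzero(m[v-170])[0]+250;print(v,q.min(),q.max()+1)
R=lambda a:np.round(a,1).tolist()
yaw=np.radians(-19.5);X=np.array([np.cos(yaw),np.sin(yaw)]);Y=np.array([-X[1],X[0]])
L=lambda p:R([p[:2]@X,p[:2]@Y])
print('ref tcp',L(np.array([361,281.3])))
print('far top',L(onz(c,280.5,235.5,130)))
for u in(263,299):print('top y',L(onz(c,u,230,130)))
print('plate',[L(onz(c,*p,85)) for p in[(221,166),(340,166),(338,216),(222,215)]])
a,b=onz(c,221,166,85),onz(c,340,166,85);print('yaw plate',np.degrees(np.arctan2(-(b-a)[0],(b-a)[1])))
a,b=onz(c,222,215.5,85),onz(c,338,216,85);print('yaw plate',np.degrees(np.arctan2(-(b-a)[0],(b-a)[1])))
```

```text
180 [2, 164, 255] 186 [104, 146, 184] 192 [103, 144, 189] 198 [99, 123, 248] 204 [99, 124, 248] 210 [100, 123, 248] 216 [99, 123, 248] 222 [100, 123, 248] 228 [100, 128, 247] 234 [102, 137, 236] 
 262 299 183 235
190 263 297
200 262 299
210 262 299
220 262 300
230 262 299
ref tcp [246.4, 385.7]
far top [267.4, 386.1]
top y [262.6, 372.0]
top y [262.6, 401.0]
plate [[218.0, 332.0], [218.0, 440.4], [266.2, 440.9], [265.1, 330.7]]
yaw plate -19.49360804421024
yaw plate -19.769365553378552
```

>>> {"name": "step_arm", "arguments": {
  "motion": [
    [-0.3,0.07,0.5,0],
    [-0.3,0.07,1.6,0],
    [-0.3,0.07,3.2,0],
    [-0.3,0.07,5,0],
    [-0.3,0.07,7,0],
    [-0.3,0.07,9,0],
    [-0.3,0.07,11,0],
    [-0.3,0.07,12.5,0],
    [-0.3,0.07,13.4,0],
    [-0.3,0.07,13.8,0],
    [-0.3,0.07,13.8,0]
  ]
}}

```text
time: 2.28
ee_pos: [363.8, 280.1, 109.1]
tcp_rot: [[-0.943, 0.334, -0.002], [0.334, 0.943, -0.002], [0.001, -0.002, -1.0]]
wrist_force: [0.2, -0.3, 0.3]
gripper_width: 85.3
grasp_force: 0.0
```

>>> {"name": "step_arm", "arguments": {
  "motion": [
    [0,0,0,0],
    [0,0,0,0],
    [0,0,0,0],
    [0,0,0,0],
    [0,0,0,0],
    [0,0,0,0],
    [0,0,0,0],
    [0,0,0,0],
    [0,0,0,0],
    [0,0,0,0]
  ],
  "claw": -1,
  "force": 60
}}

```text
time: 3.12
ee_pos: [365.0, 280.8, 111.1]
tcp_rot: [[-0.943, 0.334, 0.001], [0.334, 0.943, 0.001], [-0.001, 0.002, -1.0]]
wrist_force: [0.3, -1.0, 5.4]
gripper_width: 29.3
grasp_force: 59.9
```

>>> {"name": "step_arm", "arguments": {
  "motion": [
    [0,0,-0.2,0],
    [0,0,-0.7,0],
    [0,0,-1.5,0],
    [0,0,-2.8,0],
    [0,0,-4.5,0],
    [0,0,-6.5,0],
    [0,0,-8.5,0],
    [0,0,-10.5,0],
    [0,0,-12.4,0],
    [0,0,-13.8,0],
    [0,0,-14.6,0],
    [0,0,-14.8,0]
  ]
}}

```text
time: 4.12
ee_pos: [364.9, 280.6, 260.0]
tcp_rot: [[-0.942, 0.334, 0.002], [0.334, 0.942, 0.002], [-0.001, 0.002, -1.0]]
wrist_force: [-0.4, 0.6, -1.2]
gripper_width: 29.2
grasp_force: 59.3
```

>>> {"name": "step_arm", "arguments": {
  "motion": [
    [-0.4,-0.5,0,0],
    [-1.6,-2,0,-0.02],
    [-3.2,-4.1,0,-0.06],
    [-5.1,-6.6,0,-0.1],
    [-7.5,-9.6,0,-0.14],
    [-9.9,-12.7,0,-0.185],
    [-12.3,-15.7,0,-0.23],
    [-14.7,-18.8,0,-0.27],
    [-16.6,-21.3,0,-0.31],
    [-18.2,-23.3,0,-0.34],
    [-19.4,-24.9,0,-0.36],
    [-19.8,-25.4,0,-0.37]
  ]
}}

```text
time: 5.12
ee_pos: [465.7, -30.0, 257.1]
tcp_rot: [[-1.0, -0.024, -0.002], [-0.024, 1.0, -0.002], [0.002, -0.002, -1.0]]
wrist_force: [0.5, -0.2, -1.8]
gripper_width: 29.7
grasp_force: 59.4
```

>>> {"name": "step_arm", "arguments": {
  "motion": [
    [0,0,0,0],
    [0,0,0,0],
    [0,0,0,0]
  ]
}}

```text
time: 5.37
ee_pos: [465.5, -24.5, 257.5]
tcp_rot: [[-1.0, -0.03, -0.002], [-0.03, 1.0, 0.0], [0.002, 0.0, -1.0]]
wrist_force: [0.3, -0.5, -2.3]
gripper_width: 29.3
grasp_force: 59.4
```

Run:
```python
from h import *
s=ctrl.observe();c=cal('wrist');im=ctrl.capture('wrist')[:,:,::-1];cv2.imwrite('pics/w2.png',im)
print(s['time'],s['ee_pos'],np.round(s['tcp_rot'],3).tolist(),s['grasp_force'],s['wrist_force'])
np.save('w2.npy',np.array([c],dtype=object),allow_pickle=True)
print(proj(c,[551,-21,180]))
```

```text
5.3667 [465.49141734 -24.4744247  257.53944303] [[-1.0, -0.03, -0.002], [-0.03, 1.0, 0.0], [0.002, 0.0, -1.0]] 59.40804719924927 [ 0.29880344 -0.47392315 -2.25313709]
(np.float64(281.43590373631184), np.float64(330.6917368142765))
```

View pics/w2.png

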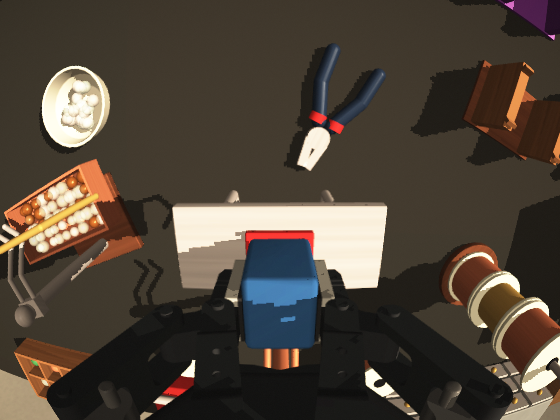

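The wrist view shows the fork held square: block at (280,290), plate edge level at row 205 from u=173 to 386. It hides the copper hook, so I'll move sideways to see both hooks past the fork.

>>> {"name": "step_arm", "arguments": {
  "motion": [
    [0.1,-0.5,0,0],
    [0.5,-1.7,0,0],
    [1,-3.5,0,0],
    [1.6,-5.7,0,0],
    [2.2,-8,0,0],
    [2.8,-10.2,0,0],
    [3.3,-12,0,0],
    [3.7,-13.2,0,0],
    [3.9,-13.9,0,0],
    [3.9,-13.9,0,0],
    [3.9,-13.9,0,0],
    [3.9,-13.9,0,0]
  ]
}}

```text
time: 6.42
ee_pos: [431.5, -164.4, 258.3]
tcp_rot: [[-1.0, -0.031, 0.0], [-0.031, 1.0, 0.0], [-0.0, 0.0, -1.0]]
wrist_force: [-0.1, 0.4, -1.6]
gripper_width: 29.5
grasp_force: 59.4
```

Run:
```python
from h import *
s=ctrl.observe();c=cal('wrist');im=ctrl.capture('wrist')[:,:,::-1];cv2.imwrite('pics/w3.png',im)
print(s['time'],s['ee_pos'],np.round(s['tcp_rot'],3).tolist())
np.save('w3.npy',np.array([c],dtype=object),allow_pickle=True)
a=[proj(c,p) for p in([529,-20,189],[500,-289,160])];print(a)
f=4
out=[]
for u,v in a:
    x=int(np.clip(u-50,0,460));y=int(np.clip(v-70,0,280));print(x,y)
    out.append(cv2.resize(im[y:y+140,x:x+100],None,fx=f,fy=f,interpolation=cv2.INTER_CUBIC))
cv2.imwrite('pics/w3c.png',np.hstack(out))
```

```text
6.4167 [ 431.45576524 -164.37652295  258.26185619] [[-1.0, -0.031, 0.0], [-0.031, 1.0, 0.0], [-0.0, 0.0, -1.0]]
[(np.float64(443.3107662211389), np.float64(340.70181544022927)), (np.float64(134.49058610022385), np.float64(289.1243943492333))]
393 270
84 219
```

View pics/w3c.png

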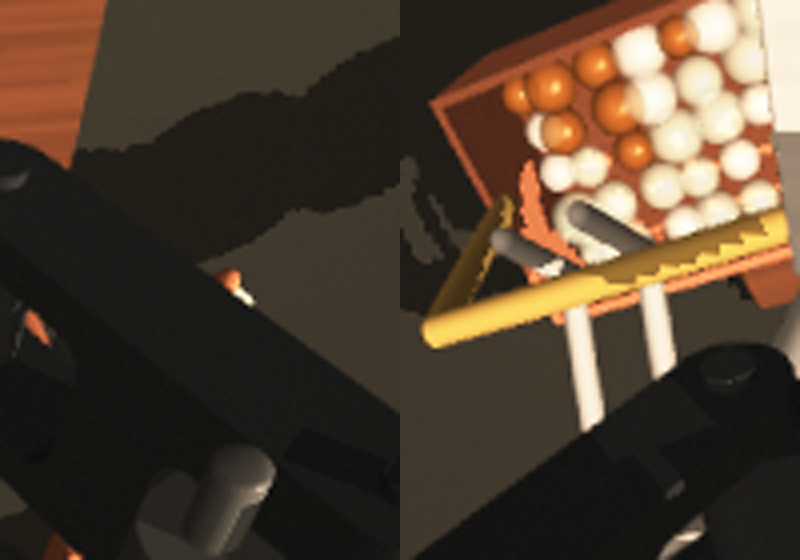

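The right-hand crop shows the steel hook. The bar runs from (430,333) to (785,225) in the crop, and the wires cross it at (567,291) and (650,266), which puts the seat at picture pixel (135.6,288.4). That is about 1 px from my estimate. The finger hides the copper hook.

Run:
```python
from h import *
c=np.load('w3.npy',allow_pickle=True)[0]
C=lambda u,v:(84+(u-400+.5)/4-.5,219+(v+.5)/4-.5)
s=onz(c,*C(608.5,278.5),160);t=onz(c,*C(535,223),169)
a=onz(c,*C(432,333),160);b=onz(c,*C(780,227),160)
print('seat',s,'tip',t,'tipdir',np.degrees(np.arctan2(*(s-t)[1::-1])),'bar',a,b,'yaw',np.degrees(np.arctan2(-(b-a)[0],(b-a)[1])))
y=np.array([b-a])[0];y/=np.linalg.norm(y);print('bar centre',a+y*52, np.linalg.norm((s-a)))
```

```text
seat [ 498.94549822 -287.56329793  160.        ] tip [ 481.23953259 -298.08646068  169.        ] tipdir 30.724229120448065 bar [ 520.44798224 -339.89139245  160.        ] [ 482.45698168 -245.72346618  160.        ] yaw 21.971062992728637
bar centre [ 500.99279194 -291.66800009  160.        ] 56.57372441891806
```

>>> {"name": "step_arm", "arguments": {
  "motion": [
    [0,-0.4,0,0],
    [0.1,-1.3,0.1,-0.02],
    [0.1,-2.6,0.4,-0.05],
    [0.2,-4.2,0.8,-0.09],
    [0.3,-6,1.3,-0.13],
    [0.3,-7.9,1.8,-0.18],
    [0.4,-9.7,2.3,-0.22],
    [0.5,-11.4,2.7,-0.26],
    [0.5,-13,3,-0.3],
    [0.6,-14.2,3.3,-0.32],
    [0.6,-15,3.4,-0.34],
    [0.6,-15.2,3.4,-0.344]
  ]
}}

```text
time: 7.47
ee_pos: [429.4, -318.8, 223.9]
tcp_rot: [[-0.931, -0.364, -0.001], [-0.364, 0.931, -0.001], [0.002, -0.001, -1.0]]
wrist_force: [0.0, -0.4, -1.5]
gripper_width: 29.4
grasp_force: 59.4
```

>>> {"name": "step_arm", "arguments": {
  "motion": [
    [0,0,0,0],
    [0,0,0,0],
    [0,0,0,0],
    [0,0,0,0]
  ]
}}

```text
time: 7.8
ee_pos: [430.1, -316.7, 224.4]
tcp_rot: [[-0.931, -0.366, 0.001], [-0.366, 0.931, 0.001], [-0.001, 0.0, -1.0]]
wrist_force: [0.0, -0.5, -1.7]
gripper_width: 29.7
grasp_force: 59.4
```

Run:
```python
from h import *
s=ctrl.observe();c=cal('top');im=ctrl.capture('top')[:,:,::-1];im2=ctrl.capture('scene')[:,:,::-1]
print(s['time'],s['ee_pos'],np.round(s['tcp_rot'],3).tolist())
p=s['ee_pos'];X=-s['tcp_rot'][:,0]
d=np.array([500,-289])-p[:2];print('along X',d@X[:2],'along Y',d@s['tcp_rot'][:2,1])
a=cv2.resize(im[160:260,350:450],None,fx=4,fy=4,interpolation=cv2.INTER_CUBIC)
b=cv2.resize(im2[200:300,170:270],None,fx=4,fy=4,interpolation=cv2.INTER_CUBIC)
cv2.imwrite('pics/pre.png',np.hstack([a,b]))
```

```text
7.8 [ 430.06497823 -316.68166204  224.41170951] [[-0.931, -0.366, 0.001], [-0.366, 0.931, 0.001], [-0.001, 0.0, -1.0]]
along X 75.21398939469512 along Y 0.18560718664064524
```

View pics/pre.png

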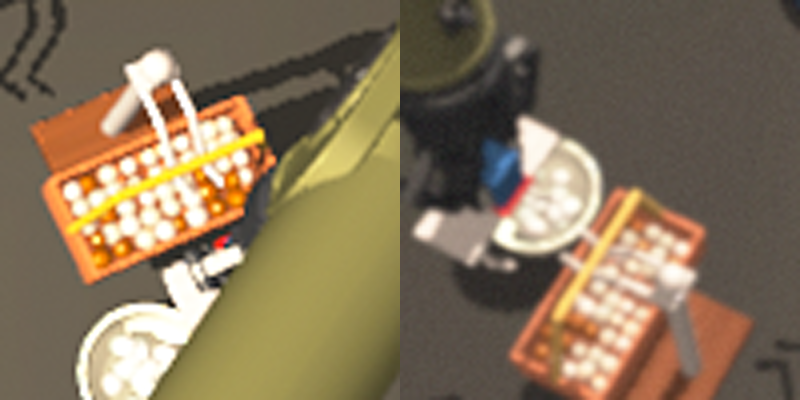

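The scene half shows the fork lined up with the bar, its plate running from (430,235) to (535,140), and nothing touching. I'll slide in under the bar.

>>> {"name": "step_arm", "arguments": {
  "motion": [
    [-0.2,0,0,0],
    [-0.7,0,0,0],
    [-1.5,0,0,0],
    [-2.4,0,0,0],
    [-3.4,0,0,0],
    [-4.4,0,0,0],
    [-5.4,0,0,0],
    [-6.3,0,0,0],
    [-7,0,0,0],
    [-7.4,0,0,0],
    [-7.5,0,0,0],
    [-7.5,0,0,0]
  ]
}}

```text
time: 8.9
ee_pos: [499.6, -290.2, 224.2]
tcp_rot: [[-0.931, -0.365, -0.0], [-0.365, 0.931, -0.0], [0.0, -0.0, -1.0]]
wrist_force: [0.6, 0.4, -1.1]
gripper_width: 29.6
grasp_force: 59.4
```

>>> {"name": "step_arm", "arguments": {
  "motion": [
    [0,0,-0.1,0],
    [0,0,-0.3,0],
    [0,0,-0.6,0],
    [0,0,-0.9,0],
    [0,0,-1.2,0],
    [0,0,-1.5,0],
    [0,0,-1.7,0],
    [0,0,-1.8,0],
    [0,0,-1.8,0],
    [0,0,-1.8,0]
  ]
}}

```text
time: 9.73
ee_pos: [499.5, -290.1, 242.3]
tcp_rot: [[-0.931, -0.365, 0.0], [-0.365, 0.931, 0.0], [-0.0, 0.0, -1.0]]
wrist_force: [-0.4, 0.1, -1.7]
gripper_width: 29.5
grasp_force: 59.4
```

Run:
```python
from h import *
s=ctrl.observe();print(s['time'],s['ee_pos'],s['wrist_force'])
im=ctrl.capture('scene')[:,:,::-1]
cv2.imwrite('pics/in.png',cv2.resize(im[190:310,160:290],None,fx=5,fy=5,interpolation=cv2.INTER_CUBIC))
```

```text
9.7333 [ 499.52057528 -290.12007548  242.31447084] [-0.39917354  0.14303969 -1.70371024]
```

View pics/in.png

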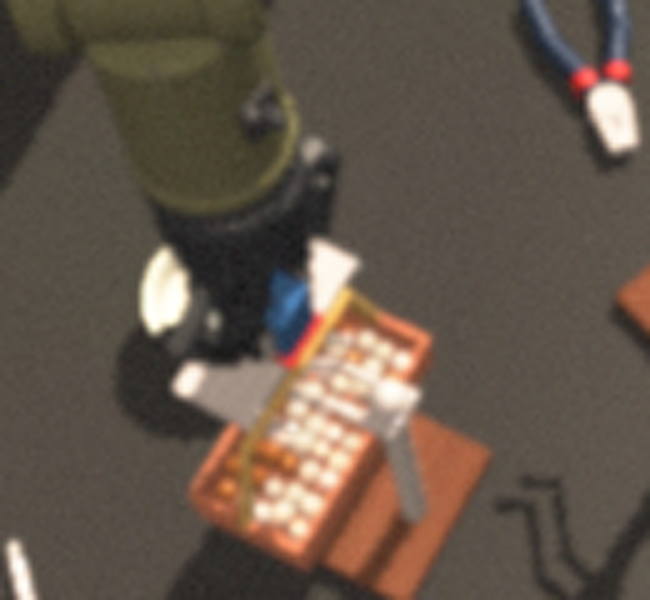

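The fork is over the bar and straddles the hook, plate from (180,385) to (345,260), with no load yet. That was my last picture, so from here I'll go by forces and masks. I'll lift slowly.

>>> {"name": "step_arm", "arguments": {
  "motion": [
    [0,0,-0.1,0],
    [0,0,-0.2,0],
    [0,0,-0.35,0],
    [0,0,-0.5,0],
    [0,0,-0.65,0],
    [0,0,-0.8,0],
    [0,0,-0.95,0],
    [0,0,-1.1,0],
    [0,0,-1.25,0],
    [0,0,-1.4,0],
    [0,0,-1.5,0],
    [0,0,-1.5,0]
  ]
}}

```text
time: 10.78
ee_pos: [499.6, -290.3, 257.6]
tcp_rot: [[-0.931, -0.365, 0.0], [-0.365, 0.931, -0.0], [-0.0, -0.0, -1.0]]
wrist_force: [0.6, -0.3, -4.5]
gripper_width: 29.6
grasp_force: 59.4
```

The tray is on the fork: the load rose by about 2.8 N. I'll lift clear of the tips and back out gently.

>>> {"name": "step_arm", "arguments": {
  "motion": [
    [0,0,-0.1,0],
    [0,0,-0.3,0],
    [0,0,-0.55,0],
    [0,0,-0.85,0],
    [0,0,-1.15,0],
    [0,0,-1.45,0],
    [0,0,-1.75,0],
    [0,0,-2.05,0],
    [0,0,-2.3,0],
    [0,0,-2.45,0],
    [0,0,-2.5,0],
    [0,0,-2.5,0]
  ]
}}

```text
time: 11.78
ee_pos: [499.6, -290.2, 282.4]
tcp_rot: [[-0.931, -0.365, 0.0], [-0.365, 0.931, 0.0], [-0.0, -0.0, -1.0]]
wrist_force: [-0.6, -0.8, -4.1]
gripper_width: 29.4
grasp_force: 59.4
```

```bash
cat > tray.py <<'E'
from h import *
# bar line in top & scene from yellow pixels near the expected place
def look(tag):
    s=ctrl.observe();p=s['ee_pos'];e=np.array([p[0],p[1],p[2]-88.3])
    print(tag,round(s['time'],2),p.round(1),'F',s['wrist_force'].round(1),'M',np.round(s['torque'],2),'grip',round(s['grasp_force'],1),'seat z',round(e[2],1))
    for n in('scene','top'):
        c=cal(n);im=ctrl.capture(n);cv2.imwrite(f'pics/{tag}_{n}.png',im[:,:,::-1]);h=cv2.cvtColor(im,cv2.COLOR_RGB2HSV)
        u,v=proj(c,e);y0,x0=max(int(v)-40,0),max(int(u)-40,0)
        m=cv2.inRange(h[y0:y0+80,x0:x0+80],(20,130,90),(35,255,255))
        k,l,st,ce=cv2.connectedComponentsWithStats(m)
        print(n,'expect seat px',round(u,1),round(v,1),'yellow blobs',[(st[i,4].item(),(st[i,:4]+[x0,y0,0,0]).tolist()) for i in range(1,k) if st[i,4]>6])
E
python3 -c "from tray import *;look('lift')"
```

```text
lift 11.78 [ 499.6 -290.2  282.4] F [-0.6 -0.8 -4.1] M [ 0.   -0.05  0.03] grip 59.4 seat z 194.1
scene expect seat px 216.5 258.6 yellow blobs [(26, [217, 243, 11, 16])]
top expect seat px 399.9 198.5 yellow blobs [(53, [368, 205, 18, 12])]
```

>>> {"name": "step_arm", "arguments": {
  "motion": [
    [0.01,0,0,0],
    [0.07,0,-0.01,0],
    [0.23,0,-0.04,0],
    [0.5,0,-0.08,0],
    [0.88,0,-0.15,0],
    [1.36,0,-0.23,0],
    [1.93,0,-0.33,0],
    [2.57,0,-0.44,0],
    [3.25,0,-0.55,0],
    [3.93,0,-0.66,0],
    [4.57,0,-0.77,0],
    [5.14,0,-0.87,0]
  ]
}}

```text
time: 12.88
ee_pos: [450.8, -309.4, 291.3]
tcp_rot: [[-0.931, -0.364, 0.0], [-0.364, 0.931, 0.0], [-0.0, 0.0, -1.0]]
wrist_force: [-0.8, -0.8, -3.4]
gripper_width: 29.3
grasp_force: 59.4
```

>>> {"name": "step_arm", "arguments": {
  "motion": [
    [0.48,0,-0.08,0],
    [0.86,0,-0.15,0],
    [1.13,0,-0.19,0],
    [1.29,0,-0.22,0],
    [1.35,0,-0.23,0],
    [1.36,0,-0.23,0]
  ]
}}

```text
time: 13.38
ee_pos: [439.1, -313.7, 293.3]
tcp_rot: [[-0.931, -0.365, 0.0], [-0.365, 0.931, 0.0], [-0.0, 0.0, -1.0]]
wrist_force: [0.3, 0.2, -3.8]
gripper_width: 29.4
grasp_force: 59.4
```

```bash
python3 -c "from tray import *;look('back')"
```

```text
back 13.38 [ 439.1 -313.7  293.3] F [ 0.3  0.2 -3.8] M [0.04 0.02 0.01] grip 59.4 seat z 205.0
scene expect seat px 196.2 247.0 yellow blobs [(30, [197, 232, 11, 15])]
top expect seat px 411.7 220.4 yellow blobs [(55, [379, 227, 19, 11])]
```

>>> {"name": "step_arm", "arguments": {
  "motion": [
    [0,0.01,0,0],
    [-0.02,0.07,0,0.001],
    [-0.08,0.22,0,0.005],
    [-0.17,0.48,0,0.01],
    [-0.32,0.88,0,0.019],
    [-0.5,1.4,0,0.03],
    [-0.74,2.05,0,0.044],
    [-1.02,2.84,0,0.06],
    [-1.34,3.72,0,0.079],
    [-1.69,4.69,0,0.1],
    [-2.05,5.71,0,0.122],
    [-2.43,6.77,0,0.144]
  ]
}}

```text
time: 14.48
ee_pos: [436.8, -241.2, 293.4]
tcp_rot: [[-0.974, -0.226, 0.0], [-0.226, 0.974, 0.0], [-0.0, 0.0, -1.0]]
wrist_force: [0.1, 0.6, -4.9]
gripper_width: 29.5
grasp_force: 59.4
```

>>> {"name": "step_arm", "arguments": {
  "motion": [
    [-0.23,1.1,0,0.022],
    [-0.45,2.16,0,0.044],
    [-0.65,3.17,0,0.065],
    [-0.84,4.08,0,0.084],
    [-1.01,4.91,0,0.1],
    [-1.15,5.58,0,0.114],
    [-1.26,6.12,0,0.125],
    [-1.35,6.54,0,0.134],
    [-1.4,6.81,0,0.139],
    [-1.44,6.97,0,0.143],
    [-1.45,7.03,0,0.144],
    [-1.45,7.04,0,0.144]
  ]
}}

```text
time: 15.48
ee_pos: [435.0, -170.3, 293.3]
tcp_rot: [[-0.996, -0.085, 0.0], [-0.085, 0.996, -0.0], [-0.0, -0.0, -1.0]]
wrist_force: [-0.5, 0.1, -3.8]
gripper_width: 29.5
grasp_force: 59.4
```

Run:
```python
from tray import *
look('mid')
s=ctrl.observe();print(np.round(s['tcp_rot'],3).tolist())
# copper hook in top view: thin copper wires, in front of the dark table (v below base)
t=cal('top');im=cv2.imread('pics/mid_top.png');im0=cv2.imread('pics/top0.png')
for n,i in(('t0',im0),('mid',im)):
    h=cv2.cvtColor(i,cv2.COLOR_BGR2HSV)
    for v in(165,172,180,188,190,191,192,193): print(n,v,[(u,*h[v,u].tolist()) for u in range(288,305) if h[v,u,2]>215])
```

```text
mid 15.48 [ 435.  -170.3  293.3] F [-0.5  0.1 -3.8] M [-0.01  0.04  0.03] grip 59.4 seat z 205.0
scene expect seat px 236.4 216.6 yellow blobs [(24, [237, 206, 13, 11])]
top expect seat px 355.7 223.7 yellow blobs [(39, [324, 226, 13, 7])]
[[-0.996, -0.085, 0.0], [-0.085, 0.996, -0.0], [-0.0, -0.0, -1.0]]
t0 165 [(289, 10, 153, 234), (290, 19, 153, 255), (291, 18, 167, 255), (292, 11, 185, 243), (293, 12, 181, 250), (294, 10, 184, 220), (298, 18, 156, 255), (299, 23, 152, 255)]
t0 172 [(290, 19, 162, 255), (291, 24, 147, 255), (292, 11, 182, 246), (293, 11, 180, 250), (294, 10, 185, 218), (298, 23, 144, 255), (299, 30, 114, 255), (300, 14, 181, 255)]
t0 180 [(290, 13, 178, 255), (291, 20, 158, 255), (292, 14, 180, 255), (298, 11, 185, 242), (299, 18, 163, 255), (300, 18, 166, 255)]
t0 188 [(290, 11, 189, 219), (291, 13, 180, 254), (292, 13, 178, 255), (294, 11, 188, 216), (295, 11, 188, 216), (297, 11, 185, 216), (299, 14, 179, 255), (300, 16, 171, 255), (303, 11, 187, 220), (304, 11, 186, 219)]
t0 190 [(291, 18, 160, 255), (292, 25, 143, 255), (293, 10, 188, 226), (299, 14, 179, 255
[... 388 characters left out ...]
255)]
mid 172 [(290, 17, 167, 255), (291, 22, 153, 255), (292, 11, 184, 240), (293, 11, 183, 245), (298, 21, 150, 255), (299, 29, 123, 255), (300, 13, 184, 255)]
mid 180 [(290, 13, 183, 254), (291, 18, 164, 255), (292, 13, 183, 255), (298, 11, 188, 236), (299, 17, 167, 255), (300, 16, 169, 255)]
mid 188 [(291, 12, 183, 252), (292, 13, 181, 255), (299, 13, 182, 254), (300, 15, 175, 255)]
mid 190 [(291, 17, 168, 255), (292, 22, 149, 255), (293, 10, 190, 220), (299, 13, 184, 252), (300, 19, 164, 255), (301, 13, 184, 255)]
mid 191 [(291, 17, 166, 255), (292, 23, 147, 255), (293, 10, 188, 225), (300, 13, 184, 251), (301, 12, 189, 247)]
mid 192 [(291, 11, 191, 231), (292, 12, 189, 245)]
mid 193 []
```

>>> {"name": "step_arm", "arguments": {
  "motion": [
    [0,0.01,0,0],
    [-0.03,0.07,0,0],
    [-0.08,0.23,0,0.001],
    [-0.18,0.51,0,0.002],
    [-0.34,0.93,0,0.004],
    [-0.54,1.49,0,0.006],
    [-0.78,2.17,0,0.008],
    [-1.09,3.01,0,0.012],
    [-1.43,3.95,0,0.015],
    [-1.8,4.98,0,0.019],
    [-2.19,6.06,0,0.024],
    [-2.59,7.18,0,0.028]
  ]
}}

```text
time: 16.58
ee_pos: [455.0, -94.8, 293.3]
tcp_rot: [[-0.998, -0.058, 0.0], [-0.058, 0.998, 0.0], [-0.0, 0.0, -1.0]]
wrist_force: [0.7, 0.5, -3.9]
gripper_width: 29.4
grasp_force: 59.5
```

>>> {"name": "step_arm", "arguments": {
  "motion": [
    [-0.37,1.13,0,0.004],
    [-0.74,2.23,0,0.009],
    [-1.08,3.26,0,0.013],
    [-1.39,4.2,0,0.016],
    [-1.67,5.05,0,0.02],
    [-1.9,5.75,0,0.022],
    [-2.09,6.31,0,0.024],
    [-2.23,6.74,0,0.026],
    [-2.32,7.02,0,0.027],
    [-2.38,7.18,0,0.028],
    [-2.4,7.24,0,0.028],
    [-2.4,7.25,0,0.028]
  ]
}}

```text
time: 17.58
ee_pos: [474.6, -22.9, 293.3]
tcp_rot: [[-1.0, -0.029, 0.0], [-0.029, 1.0, -0.0], [-0.0, -0.0, -1.0]]
wrist_force: [-0.2, -0.0, -4.3]
gripper_width: 29.5
grasp_force: 59.5
```

Run:
```python
from tray import *
look('stage')
s=ctrl.observe();print(np.round(s['tcp_rot'],3).tolist())
t=cal('top');print('tips',onz(t,291.8,191.3,189),onz(t,300.2,190.8,189))
c=cal('scene')
im=cv2.imread('pics/stage_scene.png');h=cv2.cvtColor(im,cv2.COLOR_BGR2HSV)
for P in([549.5,-20.5,180],[528.5,-21,189]): print('scene px',proj(c,P))
m=cv2.inRange(h,(5,110,120),(18,255,255))[195:245,280:330]
# print hook mask as text
for r in range(8,40): print(195+r,''.join('#' if x else '.' for x in m[r]))
```

```text
stage 17.58 [474.6 -22.9 293.3] F [-0.2 -0.  -4.3] M [-0.02 -0.01  0.04] grip 59.5 seat z 205.0
scene expect seat px 283.4 197.3 yellow blobs [(22, [285, 187, 13, 10])]
top expect seat px 297.8 210.4 yellow blobs [(18, [269, 213, 7, 6]), (9, [281, 213, 1, 9]), (12, [283, 237, 2, 10])]
[[-1.0, -0.029, 0.0], [-0.029, 1.0, -0.0], [-0.0, -0.0, -1.0]]
tips [529.32074327  -9.03556156 189.        ] [529.92562704 -31.2329113  189.        ]
scene px (np.float64(300.43656996989455), np.float64(217.32554312040034))
scene px (np.float64(295.7021405337787), np.float64(211.31400206199154))
203 ............#####......#######....................
204 ............####........######....................
205 .........................#####....................
206 .........................####.....................
207 ...................##....####.....................
208 ...................##########.....................
209 ...................#########......................
210 ...................########.......................
211 ...................#######........................
212 ................##
[... 542 characters left out ...]
###....########.......#####.............
223 ....#######........#########.....#######..........
224 ..########............#######.....#######.........
225 ..#######................#####....####.###........
226 ########..................#####...#########.......
227 #######....................#####.###########......
228 #####.......................################......
229 ####.........................###############......
230 ###......................###..#############.......
231 ##......................######.###########........
232 ......................########.##########.........
233 .....................###########.#######..........
234 ....................###################...........
```

>>> {"name": "step_arm", "arguments": {
  "motion": [
    [-0.01,0,0,0],
    [-0.04,0,0,0],
    [-0.12,0,0,0],
    [-0.27,0,0,0],
    [-0.49,0,0,0],
    [-0.78,0,0,0],
    [-1.13,0,0,0],
    [-1.57,0,0,0],
    [-2.06,0,0,0],
    [-2.6,0,0,0],
    [-3.16,0,0,0],
    [-3.75,0,0,0]
  ]
}}

```text
time: 18.68
ee_pos: [512.7, -21.5, 293.3]
tcp_rot: [[-1.0, -0.029, 0.0], [-0.029, 1.0, -0.0], [-0.0, -0.0, -1.0]]
wrist_force: [-0.3, -0.2, -3.9]
gripper_width: 29.6
grasp_force: 59.5
```

>>> {"name": "step_arm", "arguments": {
  "motion": [
    [-0.59,0,0,0],
    [-1.15,0,0,0],
    [-1.69,0,0,0],
    [-2.18,0,0,0],
    [-2.61,0,0,0],
    [-2.97,0,0,0],
    [-3.26,0,0,0],
    [-3.48,0,0,0],
    [-3.63,0,0,0],
    [-3.71,0,0,0],
    [-3.75,0,0,0],
    [-3.75,0,0,0]
  ]
}}

```text
time: 19.68
ee_pos: [549.5, -20.4, 293.3]
tcp_rot: [[-1.0, -0.029, -0.0], [-0.029, 1.0, 0.0], [0.0, 0.0, -1.0]]
wrist_force: [-0.1, 0.1, -3.2]
gripper_width: 28.9
grasp_force: 59.5
```

Run:
```python
from tray import *
look('over')
for n,x0,y0,w,hh in(('scene',285,192,45,40),('top',250,172,90,30)):
    im=cv2.imread(f'pics/over_{n}.png');h=cv2.cvtColor(im,cv2.COLOR_BGR2HSV)
    Y=cv2.inRange(h,(20,120,80),(36,255,255));C=cv2.inRange(h,(5,110,120),(18,255,255))
    print(n,x0)
    for v in range(y0,y0+hh): print(v,''.join('Y' if Y[v,u] else '#' if C[v,u] else '.' for u in range(x0,x0+w)))
```

```text
over 19.68 [549.5 -20.4 293.3] F [-0.1  0.1 -3.2] M [ 0.01 -0.06 -0.05] grip 59.5 seat z 205.0
scene expect seat px 300.8 213.1 yellow blobs [(27, [302, 203, 13, 10])]
top expect seat px 295.9 182.3 yellow blobs [(16, [268, 186, 5, 6])]
scene 285
192 .............................................
193 .............................................
194 .............................................
195 .............................................
196 .............................................
197 .............................................
198 .............................................
199 .............................................
200 .............................................
201 .............................................
202 ...........................####..............
203 .........................##YYY#..............
204 ........................##YYY##..............
205 ......................###YYY####.............
206 .....................###YY######.............
207 ....................##YYY#######.............
208 ...................##YYY#..#####.............
209
[... 3304 characters left out ...]
YYY.YYY.........###................
195 ..................#####YYYYYYYYYYYYYYYYYYYYYYYYYYYYYYYYYYYYY...........###................
196 ..................#####YYYYYYYYYYYYYYYYYYYYYYYYYYYYYYYYYY.Y.Y..........###................
197 ..................#####YYYYYYYYYYYYYYYYYYYYYYYYYYYYYYYYYYYYY...........###................
198 ..................#####YYYYYYYYYYYYYYYYYYYYYYYYYYYYYYYYYYYY...........Y###................
199 ..................#####.YYYYYYYYYYYYYYYYYYYYYYYYYYYYYYYYY.YYY..........###................
200 ..................#####YYYYYYYYYYYYYYYYYYYYYYYYYYYYYYYYYYYYY...........###................
201 ..................####.YYYYYYYYYYYYYYYYYYYYYYYYYYYYYYYYYYYY............###................
```

Run:
```python
from tray import *
c=cal('scene');r=lambda p:np.round(p,1).tolist()
for n,(tag,x,y) in {'over':('over',549.5,-20.4),'stage':('stage',474.6,-22.9)}.items():
    im=cv2.imread(f'pics/{tag}_scene.png');h=cv2.cvtColor(im,cv2.COLOR_BGR2HSV)
    Y=cv2.inRange(h,(20,120,80),(36,255,255));u0,v0=proj(c,[x,y,205])
    ys,xs=np.nonzero(Y[int(v0)-15:int(v0)+6,int(u0)-5:int(u0)+20]);xs=xs+int(u0)-5;ys=ys+int(v0)-15
    for v in sorted(set(ys)):
        P=onz(c,xs[ys==v].mean(),v,205);print(n,v,r(P[:2]))
im=cv2.imread('pics/stage_scene.png');h=cv2.cvtColor(im,cv2.COLOR_BGR2HSV)
print('tips scene',r(onz(c,299.5,207,189)),r(onz(c,295.5,212,189)))
```

```text
over 203 [547.6, 30.5]
over 204 [548.1, 25.9]
over 205 [548.7, 21.2]
over 206 [548.3, 15.5]
over 207 [548.0, 9.8]
over 208 [548.5, 5.2]
over 209 [549.1, 0.6]
over 210 [548.7, -5.1]
over 211 [548.4, -10.7]
over 212 [549.9, -14.1]
stage 187 [471.8, 30.7]
stage 188 [472.6, 25.9]
stage 189 [473.3, 21.2]
stage 190 [473.0, 15.3]
stage 191 [473.7, 10.6]
stage 192 [473.5, 4.7]
stage 193 [474.2, 0.0]
stage 194 [473.9, -5.8]
stage 195 [473.6, -11.6]
stage 196 [475.3, -15.1]
tips scene [524.8, -2.3, 189.0] [529.9, -23.0, 189.0]
```

Both views put the bar over the copper hook, at x about 549 with the seat at about 550. I'll lower it gently.

>>> {"name": "step_arm", "arguments": {
  "motion": [
    [-0.02,0,0.05,0],
    [-0.04,0,0.15,0],
    [-0.06,0,0.3,0],
    [-0.08,0,0.5,0],
    [-0.1,0,0.72,0],
    [-0.1,0,0.95,0],
    [-0.1,0,1.18,0],
    [-0.1,0,1.4,0],
    [-0.1,0,1.58,0],
    [-0.1,0,1.72,0],
    [-0.1,0,1.83,0],
    [-0.1,0,1.9,0]
  ]
}}

```text
time: 20.78
ee_pos: [550.5, -20.4, 274.2]
tcp_rot: [[-1.0, -0.029, -0.0], [-0.029, 1.0, 0.0], [0.0, 0.0, -1.0]]
wrist_force: [-0.8, 0.9, -3.4]
gripper_width: 29.4
grasp_force: 59.5
```

>>> {"name": "step_arm", "arguments": {
  "motion": [
    [0,0,0.07,0],
    [0,0,0.14,0],
    [0,0,0.21,0],
    [0,0,0.28,0],
    [0,0,0.35,0],
    [0,0,0.42,0],
    [0,0,0.49,0],
    [0,0,0.56,0],
    [0,0,0.63,0],
    [0,0,0.7,0],
    [0,0,0.77,0],
    [0,0,0.84,0]
  ]
}}

```text
time: 21.78
ee_pos: [550.7, -20.4, 266.1]
tcp_rot: [[-1.0, -0.029, 0.001], [-0.029, 1.0, 0.0], [-0.001, 0.0, -1.0]]
wrist_force: [0.4, -0.3, -2.6]
gripper_width: 29.8
grasp_force: 59.5
```

>>> {"name": "step_arm", "arguments": {
  "motion": [
    [0,0,0.07,0],
    [0,0,0.14,0],
    [0,0,0.21,0],
    [0,0,0.28,0],
    [0,0,0.34,0],
    [0,0,0.4,0],
    [0,0,0.4,0],
    [0,0,0.4,0]
  ]
}}

```text
time: 22.45
ee_pos: [550.5, -20.4, 261.9]
tcp_rot: [[-1.0, -0.029, 0.0], [-0.029, 1.0, 0.0], [-0.0, 0.0, -1.0]]
wrist_force: [-0.3, -0.4, -1.4]
gripper_width: 29.1
grasp_force: 59.5
```

Run:
```python
from tray import *
look('low')
```

```text
low 22.45 [550.5 -20.4 261.9] F [-0.3 -0.4 -1.4] M [ 0.03  0.03 -0.04] grip 59.5 seat z 173.6
scene expect seat px 300.6 218.6 yellow blobs []
top expect seat px 295.8 184.7 yellow blobs [(14, [268, 188, 5, 6])]
```

The load has moved to the hook (-1.4 N). I'll lower the fork clear of the bar.

>>> {"name": "step_arm", "arguments": {
  "motion": [
    [0,0,0.1,0],
    [0,0,0.25,0],
    [0,0,0.45,0],
    [0,0,0.65,0],
    [0,0,0.85,0],
    [0,0,1.05,0],
    [0,0,1.25,0],
    [0,0,1.42,0],
    [0,0,1.57,0],
    [0,0,1.67,0],
    [0,0,1.7,0],
    [0,0,1.7,0]
  ]
}}

```text
time: 23.55
ee_pos: [550.5, -20.4, 244.9]
tcp_rot: [[-1.0, -0.029, 0.0], [-0.029, 1.0, 0.0], [-0.0, 0.0, -1.0]]
wrist_force: [0.3, -0.2, -1.2]
gripper_width: 29.0
grasp_force: 59.5
```

Run:
```python
from tray import *
look('free')
c=cal('scene');im=cv2.imread('pics/free_scene.png');h=cv2.cvtColor(im,cv2.COLOR_BGR2HSV)
for a in(-50,-25,0,25,50): print(a,np.round(proj(c,[550-.03*a,-20.5+a,180]),1))
Y=cv2.inRange(h,(17,90,60),(38,255,255));C=cv2.inRange(h,(5,110,120),(16,255,255))
for v in range(200,240): print(v,''.join('Y' if Y[v,u] else '#' if C[v,u] else '.' for u in range(275,330)))
```

```text
free 23.55 [550.5 -20.4 244.9] F [ 0.3 -0.2 -1.2] M [0.01 0.01 0.01] grip 59.5 seat z 156.6
scene expect seat px 300.4 221.3 yellow blobs []
top expect seat px 295.8 186.1 yellow blobs [(14, [268, 188, 5, 6])]
-50 [288.4 227.5]
-25 [294.5 222.4]
0 [300.5 217.4]
25 [306.5 212.5]
50 [312.4 207.7]
200 .......................................................
201 .......................................................
202 .......................................................
203 .......................................................
204 .......................................................
205 .......................................................
206 .......................................................
207 .......................................................
208 .......................................................
209 ........................................Y..............
210 ......................................##Y..............
211 ....................................#####Y.............
212 ....................................#####YY............
213 ....................
[... 895 characters left out ...]
................#####..###########......
229 .....########Y#..................################......
230 ....########Y###..................##############.......
231 ...#########Y###....................###########........
232 .###########Y####....................########..........
233 ###################............#.....#######...........
234 ####################............##..########...........
235 ##########YY#########............###########...........
236 #####################............###########...........
237 ##########Y#########............############...........
238 #############...####..........#############............
239 .############.....##..........#############............
```

>>> {"name": "step_arm", "arguments": {
  "motion": [
    [0.1,0,0,0],
    [0.3,0,0,0],
    [0.6,0,0,0],
    [1,0,0,0],
    [1.5,0,0,0],
    [2.1,0,0,0],
    [2.8,0,0,0],
    [3.5,0,0,0],
    [4.2,0,0,0],
    [5,0,0,0],
    [5.8,0,0,0],
    [6.5,0,0,0]
  ]
}}

```text
time: 24.65
ee_pos: [484.6, -22.3, 245.0]
tcp_rot: [[-1.0, -0.029, 0.0], [-0.029, 1.0, 0.0], [-0.0, 0.0, -1.0]]
wrist_force: [0.3, -0.0, -1.8]
gripper_width: 29.6
grasp_force: 59.5
```

>>> {"name": "step_arm", "arguments": {
  "motion": [
    [0.6,0,0,0],
    [1.1,0,0,0],
    [1.5,0,0,0],
    [1.5,0,0,0]
  ]
}}

```text
time: 24.98
ee_pos: [469.9, -22.7, 245.0]
tcp_rot: [[-1.0, -0.029, 0.0], [-0.029, 1.0, 0.001], [-0.0, 0.001, -1.0]]
wrist_force: [0.3, -0.3, -1.3]
gripper_width: 29.4
grasp_force: 59.5
```

Run:
```python
from tray import *
look('out')
c=cal('scene')
def line(tag):
    im=cv2.imread(f'pics/{tag}_scene.png');h=cv2.cvtColor(im,cv2.COLOR_BGR2HSV);Y=cv2.inRange(h,(20,120,80),(36,255,255))
    for v in range(203,232):
        q=np.nonzero(Y[v,280:325])[0]
        if len(q): print(v,(q+280).min(),(q+280).max(),np.round(onz(c,(q+280).mean(),v,180)[:2],1))
line('out')
import time
look('out2')
```

```text
out 24.98 [469.9 -22.7 245. ] F [ 0.3 -0.3 -1.3] M [ 0.02  0.01 -0.06] grip 59.5 seat z 156.7
scene expect seat px 282.3 204.6 yellow blobs [(49, [289, 207, 25, 21])]
top expect seat px 297.7 215.4 yellow blobs [(18, [268, 187, 7, 7]), (9, [281, 217, 1, 9])]
207 313 313 [548.   32.6]
208 312 313 [549.5  29. ]
209 310 312 [549.1  23.2]
210 309 311 [549.7  18.5]
211 308 309 [549.3  12.7]
212 307 308 [549.9   8. ]
213 305 307 [549.5   2.2]
214 304 306 [550.   -2.4]
215 303 305 [550.6  -7. ]
216 302 303 [550.2 -12.8]
217 301 302 [550.8 -17.3]
218 299 301 [550.4 -23. ]
219 298 300 [550.9 -27.6]
220 297 298 [550.5 -33.3]
221 296 297 [551.1 -37.8]
222 295 296 [551.6 -42.3]
223 293 295 [551.2 -47.9]
224 292 294 [551.8 -52.4]
225 291 292 [551.4 -58. ]
226 290 291 [551.9 -62.4]
227 289 290 [552.5 -66.9]
out2 25.08 [470.7 -22.7 245. ] F [ 0.1 -0.4 -2. ] M [-0.01 -0.04  0.01] grip 59.5 seat z 156.7
scene expect seat px 282.5 204.7 yellow blobs [(46, [289, 207, 25, 21])]
top expect seat px 297.6 215.1 yellow blobs [(18, [268, 187, 7, 7]), (9, [281, 218, 2, 9]), (9, [282, 238, 2, 8])]
```

The tray hangs straight on the copper hook, with the bar at x about 550, level and still. I'll take the fork back above its rest.

>>> {"name": "step_arm", "arguments": {
  "motion": [
    [0.2,0.6,-0.1,0],
    [0.8,2.5,-0.4,0.02],
    [1.6,4.9,-0.7,0.06],
    [2.5,8,-1,0.1],
    [3.7,11.7,-1.3,0.14],
    [4.9,15.3,-1.3,0.185],
    [6,19,-1.3,0.23],
    [7.2,22.7,-1.3,0.27],
    [8.1,25.7,-1.3,0.31],
    [8.9,28.2,-1.3,0.34],
    [9.5,30,-1.3,0.36],
    [9.7,30.7,-1.3,0.37]
  ]
}}

```text
time: 26.18
ee_pos: [362.6, 284.9, 257.7]
tcp_rot: [[-0.944, 0.33, -0.001], [0.33, 0.944, 0.001], [0.001, 0.0, -1.0]]
wrist_force: [-0.4, 0.0, -1.9]
gripper_width: 29.8
grasp_force: 59.8
```

>>> {"name": "step_arm", "arguments": {
  "motion": [
    [0,0,0,0],
    [0,0,0,0],
    [0,0,0,0],
    [0,0,0,0],
    [0,0,0,0],
    [0,0,0,0]
  ]
}}

```text
time: 26.68
ee_pos: [365.1, 280.6, 258.0]
tcp_rot: [[-0.942, 0.336, 0.0], [0.336, 0.942, 0.0], [-0.0, 0.0, -1.0]]
wrist_force: [0.2, -0.5, -1.7]
gripper_width: 29.1
grasp_force: 59.8
```

Run:
```python
from h import *
P=[];R=[]
for i in range(6):
    s=ctrl.observe();P.append(s['ee_pos']);R.append(s['tcp_rot']);im=ctrl.capture('wrist' if i==5 else 'top')
p=np.mean(P,0);r=np.mean(R,0);print(s['time'],p,np.std(P,0),np.round(r,3).tolist())
d=np.array([364.7,280.6,110.3])-p;print('tool delta mm',r.T@d,'yaw',np.degrees(np.arctan2(-r[0,1],r[1,1])))
cv2.imwrite('pics/home_w.png',im[:,:,::-1])
```

```text
26.9333 [364.86521566 280.92824818 258.01253419] [0.13453819 0.21981557 0.03757459] [[-0.942, 0.335, 0.0], [0.335, 0.942, 0.0], [-0.0, 0.0, -1.0]]
tool delta mm [ 6.15284411e-02 -3.95104904e-01  1.47712450e+02] yaw -19.56772307451401
```

>>> {"name": "step_arm", "arguments": {
  "motion": [
    [0,-0.03,0.4,0],
    [0,-0.03,1.4,0],
    [0,-0.03,2.8,0],
    [0,-0.03,4.4,0],
    [0,-0.03,6,0],
    [0,-0.03,7.6,0],
    [0,-0.03,9.2,0],
    [0,-0.03,10.7,0],
    [0,-0.03,11.9,0],
    [0,-0.03,12.8,0],
    [0,-0.03,13.4,0],
    [0,-0.03,13.8,0]
  ]
}}

```text
time: 27.98
ee_pos: [364.2, 280.7, 118.9]
tcp_rot: [[-0.942, 0.334, -0.001], [0.334, 0.942, -0.001], [0.0, -0.001, -1.0]]
wrist_force: [0.1, -0.8, -0.9]
gripper_width: 29.7
grasp_force: 59.8
```

>>> {"name": "step_arm", "arguments": {
  "motion": [
    [0,0,0.15,0],
    [0,0,0.3,0],
    [0,0,0.45,0],
    [0,0,0.6,0],
    [0,0,0.75,0],
    [0,0,0.85,0],
    [0,0,0.9,0],
    [0,0,0.9,0],
    [0,0,0.9,0]
  ]
}}

```text
time: 28.73
ee_pos: [364.6, 281.1, 111.1]
tcp_rot: [[-0.942, 0.334, 0.0], [0.334, 0.942, 0.0], [-0.0, 0.0, -1.0]]
wrist_force: [-0.7, -1.4, -0.2]
gripper_width: 29.8
grasp_force: 59.8
```

>>> {"name": "step_arm", "arguments": {
  "motion": [
    [0,0,0.04,0],
    [0,0,0.07,0],
    [0,0,0.07,0],
    [0,0,0.07,0]
  ]
}}

```text
time: 29.07
ee_pos: [364.6, 281.1, 111.1]
tcp_rot: [[-0.942, 0.334, 0.0], [0.334, 0.942, 0.0], [-0.0, 0.0, -1.0]]
wrist_force: [-2.4, -2.3, 6.3]
gripper_width: 29.4
grasp_force: 61.0
```

Run:
```python
from h import *
F=[]
for i in range(5):
    s=ctrl.observe();F.append(np.r_[s['ee_pos'],s['wrist_force'],s['torque']]);im=ctrl.capture(['top','scene'][i%2])
    cv2.imwrite(f"pics/rest_{['top','scene'][i%2]}.png",im[:,:,::-1])
print(s['time'],np.mean(F,0).round(2))
# compare fork plate/block pixels to the start
for n,(x0,y0,w) in {'scene':(312,132,50),'top':(160,235,50)}.items():
    for f in('rest_%s','%s0'):
        h=cv2.cvtColor(cv2.imread('pics/'+f%n+'.png'),cv2.COLOR_BGR2HSV)[y0:y0+w,x0:x0+w]
        m=cv2.inRange(h,(0,0,150),(179,60,255));ys,xs=np.nonzero(m);print(f%n,len(xs),xs.mean()+x0,ys.mean()+y0,xs.min()+x0,xs.max()+x0,ys.min()+y0,ys.max()+y0)
```

```text
29.2667 [364.64 281.09 111.12  -2.43  -2.61   6.38  -0.39   0.51  -0.  ]
rest_scene 178 324.47752808988764 149.35955056179776 312 341 141 157
scene0 149 322.43624161073825 149.80536912751677 312 339 141 157
rest_top 94 203.7127659574468 269.3191489361702 196 209 258 277
top0 453 189.73068432671081 264.4415011037528 168 209 250 277
```

The fork is seated: same height as when gripped, pressing with 6 N. Releasing and backing off upward.

>>> {"name": "step_arm", "arguments": {
  "motion": [
    [0,0,-0.05,0],
    [0,0,-0.05,0],
    [0,0,-0.05,0],
    [0,0,-0.05,0],
    [0,0,-0.05,0],
    [0,0,-0.05,0],
    [0,0,-0.05,0],
    [0,0,-0.05,0],
    [0,0,-0.05,0],
    [0,0,-0.05,0]
  ],
  "claw": 1
}}

```text
time: 30.15
ee_pos: [364.5, 281.0, 110.7]
tcp_rot: [[-0.942, 0.334, 0.0], [0.334, 0.942, -0.0], [-0.0, -0.0, -1.0]]
wrist_force: [-0.2, -0.3, 0.5]
gripper_width: 85.6
grasp_force: 0.0
```

>>> {"name": "step_arm", "arguments": {
  "motion": [
    [0,0,-0.2,0],
    [0,0,-0.8,0],
    [0,0,-1.8,0],
    [0,0,-3.2,0],
    [0,0,-5,0],
    [0,0,-7,0],
    [0,0,-9,0],
    [0,0,-11,0],
    [0,0,-12.5,0],
    [0,0,-13.4,0],
    [0,0,-13.8,0],
    [0,0,-13.8,0]
  ]
}}

```text
time: 31.15
ee_pos: [364.9, 281.3, 249.8]
tcp_rot: [[-0.942, 0.334, 0.001], [0.334, 0.942, 0.001], [-0.001, 0.002, -1.0]]
wrist_force: [-0.4, 0.3, -0.3]
gripper_width: 85.7
grasp_force: 0.0
```

>>> {"name": "step_arm", "arguments": {
  "motion": [
    [0,0,0,0],
    [0,0,0,0],
    [0,0,0,0]
  ]
}}

```text
time: 31.4
ee_pos: [364.1, 280.6, 247.7]
tcp_rot: [[-0.942, 0.334, -0.001], [0.334, 0.942, -0.001], [0.001, -0.002, -1.0]]
wrist_force: [-0.2, -0.4, -0.1]
gripper_width: 85.3
grasp_force: 0.0
```

Run:
```python
from h import *
s=ctrl.observe();c=cal('wrist');im=ctrl.capture('wrist')[:,:,::-1];cv2.imwrite('pics/end_w.png',im)
print(s['time'],s['ee_pos'],s['gripper_width'],s['wrist_force'])
yaw=np.radians(-19.5);X=np.array([np.cos(yaw),np.sin(yaw)]);Y=np.array([-X[1],X[0]])
def rep(im,c):
    h=cv2.cvtColor(im,cv2.COLOR_BGR2HSV)
    m=cv2.inRange(h,(95,90,60),(125,255,255))[150:260,240:320];k,l,st,ce=cv2.connectedComponentsWithStats(m);i=1+st[1:,4].argmax();x,y,w,hh,a=st[i];x+=240;y+=150
    P=onz(c,x+(w-1)/2,y+hh-.5,130)[:2];print('block',x,y,w,hh,'far top edge X,Y',P@X,P@Y)
    m=cv2.inRange(h,(0,0,200),(179,70,255))[140:240,200:360];k,l,st,ce=cv2.connectedComponentsWithStats(m);i=1+st[1:,4].argmax()
    mm=(l==i).astype(np.uint8);cnt=max(cv2.findContours(mm,0,2)[0],key=cv2.contourArea);r=cv2.minAreaRect(cnt);b=cv2.boxPoints(r)+[200,140]
    q=np.array([onz(c,*p,85)[:2] for p in b]);print('plate XY',np.round(np.c_[q@X,q@Y],1).tolist(),'mean',(q@X).mean(),(q@Y).mean())
rep(cv2.imread('pics/w1.png'),np.load('w1.npy',allow_pickle=True)[0]);rep(im,c)
t=ctrl.capture('top')[:,:,::-1];sc=ctrl.capture('scene')[:,:,::-1];cv2.imwrite('pics/end_t.png',t);cv2.imwrite('pics/end_s.png',sc)
S=cal('scene');h=cv2.cvtColor(sc,cv2.COLOR_BGR2HSV);Ym=cv2.inRange(h,(20,120,80),(36,255,255))[200:235,280:325];ys,xs=np.nonzero(Ym);print('bar',len(xs),xs.min()+280,xs.max()+280,ys.min()+200,ys.max()+200)
d=cv2.absdiff(sc,cv2.imread('pics/scene0.png')).max(2)
m=cv2.morphologyEx((d>60).astype(np.uint8),cv2.MORPH_OPEN,np.ones((3,3)));k,l,st,ce=cv2.connectedComponentsWithStats(m);print([st[i].tolist() for i in range(1,k) if st[i,4]>25])
```

```text
31.4 [364.13184222 280.63544964 247.68852935] 85.30316747060678 [-0.16841685 -0.35097678 -0.08796306]
block 262 183 38 53 far top edge X,Y 267.428731486988 386.0941443269533
plate XY [[214.3, 331.2], [214.3, 440.3], [265.2, 442.8], [265.2, 328.7]] mean 239.74458217410037 385.7538948092643
block 262 180 38 53 far top edge X,Y 267.5943092979172 386.1560595956032
plate XY [[264.0, 328.4], [214.1, 331.5], [215.5, 440.3], [265.5, 442.1]] mean 239.78002196752578 385.5483792429259
bar 48 289 313 207 227
[[141, 0, 29, 56, 715], [292, 0, 73, 23, 826], [361, 17, 40, 47, 958], [209, 77, 7, 7, 31], [206, 96, 6, 8, 41], [333, 99, 5, 7, 29], [324, 138, 18, 15, 156], [316, 145, 6, 6, 29], [278, 206, 10, 13, 97], [275, 207, 40, 40, 768], [188, 241, 11, 21, 151], [214, 243, 33, 26, 409], [292, 247, 18, 18, 216], [198, 267, 36, 36, 775], [243, 273, 10, 15, 104], [227, 286, 12, 18, 115], [161, 298, 9, 23, 94], [0, 376, 35, 44, 647]]
```

```bash
python3 -c "
from bench import ctrl
print(ctrl.finish_job())"
```

```text
the job is handed in; nothing more can be done
None
```

The tray hangs level and still on the copper stand's hook and the fork is back in its rest within about 0.2 mm; I handed the job in at about 31.5 s, and my checks found nothing else moved, though the last before-and-after comparison was by pixels only.

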